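# Turn the track bar round in the drill jig and set the hold-down thumbscrew

### The job

The track bar has been drilled at one end: turn it end for end and slide it flat along the bed of the drill jig, undrilled end first, until that end is fully home against the end stop beneath the bridge. Then turn the thumbscrew on the bridge clockwise until it seats firmly on the bar, and back it off a quarter turn so that the bars of this batch will slide in and out under it. Finish still gripping the head of the thumbscrew at that setting (its lock nut is nipped up next, so do not let go), and leave the other things on the bench where they are.

Things in the scene. Friction and masses are not known exactly. Their poses are not given: they have to be found in the camera images.
- bar: the workpiece: a dark anodised aluminium flat bar 200 x 40 x 16 mm, 0.25 to 0.42 kg, loose, lying flat on the bench beside the jig. Origin: centre of its underside; x runs along its length towards the drilled end, z up. A 19 mm through hole lies 20 mm from the +x end; the -x end has none. At the start the drilled end points roughly away from the robot, as the jig's end stop does
- bar_plain_end (a point): centre of the undrilled end face of the bar, at (-100, 0, 8) mm in the bar's frame
- bar_hole (a point): centre of the mouth of the drilled hole on the bar's top face, at (80, 0, 16) mm in the bar's frame
- jig: low steel drill jig, fixed. Origin: on the bench straight below the thumbscrew's axis; x along the channel from its open mouth to the end stop. Bed 12 mm thick, x -205 to +65 mm, 110 mm wide. Side rails leave a channel 44 mm wide from x = -18 to the stop's face at +45; stop 38 mm above the bench. Bridge over the channel, x -18 to +45, 74 mm wide, underside 31, top 41 mm above the bench (bush 45)
- jig_mouth (a point): middle of the channel's mouth at bed height, (-36, 0, 12) mm in the jig's frame; x points into the channel. Lead-ins flare the channel from 44 mm (at x = -18 mm) to about 62 mm here; they are 31 mm above the bench and up to 40 mm either side of the middle
- jig_stop (a point): foot of the end stop's face, where the middle of the bar's undrilled end must arrive: (45, 0, 12) mm in the jig's frame. With the bar home its centre is at x = -55 mm there, its undrilled end is under the brass drill bush, and 3 mm are free between its top and the bridge
- spindle: the whole vertical thumbscrew in the bridge: swivel foot 18 mm in diameter below, screw, and spade-shaped flat head on top; it only rises and sinks in the jig, 2 mm for each full turn. Its frame is parallel to the jig's; origin on the screw's axis, level with the bench when seated
- screw_head (a point): centre of the thumbscrew's flat spade head, on the screw's axis: 46 mm long (ends rounded), 10 mm thick, 24 mm tall, 56 to 80 mm above the bench when seated (this point 68 mm); take it across its 10 mm thickness. The frame turns with the head: x along its length (the jig's x when seated), y across it. Lock nut below it, 21 mm across, reaches 50 mm above the bench
- screw (a joint): turn of the thumbscrew in rad: 0 = seated on the bar (a hard stop, the foot pressed on the bar), growing as it is unscrewed, that is anticlockwise seen from above. It starts between about 0.35 and 0.57 of a turn open. It turns stiffly (about 0.05 N m) and stays where it is left
- cup_a: track roller cup, aluminium disc with a brass-coloured inlay, 38 mm in diameter, 24 mm tall, origin at the centre of its underside; leave it
- cup_b: a second such cup; leave it
- wrench: open-ended steel wrench 190 mm long, lying on the bench; leave it
- motor: black motor 60 x 60 mm with a plug on one side, standing 140 mm tall with its shaft up, origin at the centre of its underside; leave it
There are look-alikes about, which are no part of the job. What is meant by the bar is not blue or pink, and is the smaller of those in its own colour.

How it is judged:
On the way, in this order (a step that is already met when the one before it is completed fails the run):
1. the bar, turned end for end, lies flat on the bed with its undrilled end home against the end stop (x of bar_plain_end in the frame of jig between 0.041 and 0.049 m and y of bar_plain_end in the frame of jig between -0.005 and 0.005 m and angle between the x axis of bar and the x axis of jig, either way round below 0.07 rad and angle between bar's own z axis and vertical below 0.06 rad and z of bar in the frame of jig between 0.009 and 0.015 m), for 0.2 s.
2. the thumbscrew is turned down until it seats on the bar (all of step 1 and value of joint screw below 0.09 rad and contact force between spindle and bar above 0.5 N), for 0.1 s.
At the end, for the whole second after the job is handed in: Bar turned end for end, flat on the bed, plain end within 4 mm of the stop and 5 mm of the channel's middle, square within 4 degrees, untouched. Screw, once seated on it (within 5 degrees), still at 66 to 114 degrees back from the seat, its head gripped with over 3 N for the last second (all of step 1 and value of joint screw between 1.15 and 1.99 rad and velocity of joint screw between -0.1 and 0.1 rad/s and contact force between the fingers and spindle above 3 N and distance between the grasp point and screw_head below 0.03 m and contact force between each of the arm, the fingers and bar below 0.5 N and linear speed of bar below 0.02 m/s); the arm keeps its last pose, push and grip.
It fails at once if a cup, the wrench or the motor is moved more than 20 mm (distance of any of cup_a, cup_b, wrench, motor from where it was at the start of the episode above 0.02 m).
It also fails if it takes over 72 s, if anything falls off the work surface, if the arm or the gripper's body presses on something with over 40 N, if the wrist force passes 120 N, or if a joint passes its speed limit or range.

### The arm

A 6-joint arm with a two-finger parallel gripper is mounted at the origin on the work surface. World frame = base frame: x ahead of the robot, y to its left, z up, the work surface at z = 0. Lengths are in m, angles in rad, forces in N, time in s.
With the tool pointing down it reaches from about 0.15 to 0.775 m from the base axis. Payload 6.1 kg.
Tool frame: the origin (TCP) lies at the very end of the fingers, on their centre line; the grasp point (between the pads) lies 19 mm behind it (env.tcp_to_grasp is the distance from the TCP to the grasp point, in m); z points along the fingers, y is the direction in which the jaws open and shut (so a half turn about z gives the same grasp; the last joint's range is limited). The gripper opens to 85 mm and grips with 20 to 120 N. Pads are 22 mm wide; open, the fingers measure 114 mm over their backs; the gripper's body (76 mm by 85 mm) begins 54 mm behind the grasp point. The pads swing forward as they close: fully open they stand 13 mm farther back than shut.
Start: joints at [-1.187, 0.126, -0.04, 1.405, 0, 1.571], TCP at [0.197, -0.487, 0.231] pointing down, gripper open.
Joint ranges: [-2.72, 2.72], [-0.95, 1.95], [-1.27, 1.35], [-1.78, 2.02], [-1.46, 1.47], [-3.14, 3.14]. Speed limits (rad/s): [2.39, 2.39, 3.01, 3.14, 3.14, 3.14].

### API

Orientations are given as a unit quaternion [x, y, z, w].
In Python, from cell import env gives the robot as it stands. The module is installed in compiled form; this text tells all that it offers.
- The arm moves only by the tool send_rows, never from a script. Its arguments are lists of equal length, an entry for each row: "turn": the turn, a rotation vector about the world's x, y, z in degrees, a list of three; "offset": the shift along the world's x, y, z in mm, a list of three; "fingers": the finger opening in mm, from 0 to 85.4. In form: {"turn": [[ax, ay, az], ...], "offset": [[x, y, z], ...], "fingers": [fingers, ...]}. A call has 1 to 10 rows; each row is the pose to reach, as a shift and turn from the pose measured when the call began; what a row does not reach only later rows make up. A row lasts 1/8 s, in which the tool goes at most 62.5 mm and 10.7 degrees, less where a joint would pass 70% of its speed; a pose out of reach is approached as far as the arm can. A call with a gripper value outside its range is refused whole. The fingers move at their own pace and stop on an object; the grip force is fixed at half the most. Time passes only in rows, so rows that repeat a pose let the fingers close. It gives the time, the measured TCP pose, the force and the opening at its end, in the units of the state.
- env.get_state(): the state, without advancing time (a new reading comes with each control period).
- env.capture(name): name is "scene" or "top" or "wrist"; returns (picture, depth): 420x560x3 uint8, red, green, blue; 420x560 float32, m along the optical axis (not along the pixel's ray), 0 where there is no reading.
- env.calibration(name): a dict with "vertical_fov" (degrees; the focal length in pixels is half the picture's height over the tangent of half this angle, whatever the lens; pixels are square), "cx", "cy" (the principal point, pixels), "rvec" (rotation vector, rad) and "tvec" (3), from world to camera coordinates, as OpenCV has them. Camera axes: x right, y down, z forward; pixel columns grow to the right and rows downward; lengths in m; the calibration is good to about 2 mm. A picture is of the moment at which its call begins: read the wrist's pose just before it. calibration takes no time and is no camera call; for the wrist camera it gives the pose at the moment of the call.
- env.close_job(): hands the job in, once; it reports no verdict.
Trained networks look in the newest picture that a camera, given by its name, has taken for a name from the list of things; names that differ only in an ending like _2 or _b are one class to them, and where a whole thing is asked for, a point or a joint stands for the part that bears it (a point fixed in the world has none). Each returns a list of dicts, best first, with "p" (0 to 1); they miss things now and then, are a little off and sometimes report something else, mostly with a low value. They report only what shows in the picture. A call takes as long as a camera call. They do not tell look-alikes from the thing itself.
- env.trace(camera, label): "pixels" (420x560 bool, what is visible of it) and "extent" ([left, top, right, bottom] in pixels, round what is visible of it).
- env.pinpoint(camera, label): "uv" ([column, row] in pixels: a listed point, or the origin of a listed thing).
The state is a dict: "clock": time; "q": joint angles; "qvel": joint speeds; "joint_torque": joint torques, N m; "position": TCP position; "tcp_rot": TCP orientation; "ft_force": force on the tool from outside, world axes, zero at the start; "moment": the same for the moment, N m; "grip_width": opening from 0.0 (shut) to 1.0 (fully open).
Only numpy, scipy, OpenCV 4.12 (cv2) and the standard library are available. Lean on these libraries where they do the work, as an engineer would, in place of code of your own. Each camera call takes 0.05 s, during which the arm holds its last target.

## Working session

There is one attempt and no reset: what is moved stays moved. The work goes in short steps, Python scripts to look and compute and a tool call to move; the robot and the scene stay as the last step left them, time stands still between calls to the robot, and variables do not carry over. Pictures are saved under pics/ and viewed, and the job is handed in when it is done.

Besides the shell and the picture viewer there is one more tool, called after "Call:" as name(argument=value, ...) on one line, values as JSON. send_rows: Moves the arm, as the interface text tells. Its arguments: {"type":"object","properties":{"turn":{"type":"array","items":{"type":"array","items":{"type":"number"}}},"offset":{"type":"array","items":{"type":"array","items":{"type":"number"}}},"fingers":{"type":"array","items":{"type":"number"}}},"required":["turn","offset","fingers"]}

```bash
ls; mkdir -p pics; cat > h.py <<'E'
import numpy as np, cv2
from cell import env
def cal(n):
    c=env.calibration(n); f=210/np.tan(np.radians(c["vertical_fov"])/2)
    R=cv2.Rodrigues(np.array(c["rvec"],float))[0]; t=np.array(c["tvec"],float)
    return f,c["cx"],c["cy"],R,t,c
def toworld(cl,u,v,d):
    f,cx,cy,R,t,_=cl
    p=np.stack([(np.asarray(u)-cx)/f*d,(np.asarray(v)-cy)/f*d,np.asarray(d)*np.ones_like(np.asarray(u,float))],-1)
    return (p-t)@R
def rayz(cl,u,v,z):
    f,cx,cy,R,t,_=cl
    d=np.array([(u-cx)/f,(v-cy)/f,1.])@R; o=-R.T@t
    return o+d*(z-o[2])/d[2]
def proj(cl,P):
    f,cx,cy,R,t,_=cl
    p=R@np.asarray(P,float)+t
    return np.array([cx+f*p[0]/p[2],cy+f*p[1]/p[2]])
def save(n,img): cv2.imwrite(f"pics/{n}.png",cv2.cvtColor(img,cv2.COLOR_RGB2BGR))
E
python3 - <<'E'
from h import *
print(env.calibration("scene"),env.calibration("top"),env.calibration("wrist"))
for n in ["scene","top","wrist"]:
    im,d=env.capture(n); save(n+"0",im); np.savez(f"pics/{n}0.npz",im=im,d=d)
print(env.get_state(), env.tcp_to_grasp)
E
```

```text
pics
{'vertical_fov': 42.20690546201356, 'cx': 272.40350428153, 'cy': 205.16509697344424, 'rvec': array([ 2.04635782,  0.70676557, -0.36723948]), 'tvec': array([-0.42541898, -0.12148138,  1.61244237])} {'vertical_fov': 44.51014170626748, 'cx': 276.54997319600346, 'cy': 207.78858026482337, 'rvec': array([ 2.19143737, -2.1728718 ,  0.07857202]), 'tvec': array([0.01491692, 0.51580975, 1.50248212])} {'vertical_fov': 68.49714210373483, 'cx': 282.3552192496593, 'cy': 206.15668267812674, 'rvec': array([-2.38123904,  1.60700266,  0.25472766]), 'tvec': array([-0.52409237, -0.04087978,  0.38015944])}
{'clock': 0.15, 'q': array([-1.18698967e+00,  1.26253610e-01, -4.03538366e-02,  1.40538689e+00,
        4.56804591e-06,  1.57079029e+00]), 'qvel': array([-2.46182250e-04, -2.90234401e-03,  1.75622311e-03,  6.27237722e-04,
        1.13770934e-03,  6.71751496e-05]), 'joint_torque': array([-1.10818855e-03, -4.36276960e+01,  3.53149080e+01,  1.35149222e-02,
       -1.83924631e-04,  1.10878031e-05]), 'position': array([ 0.19647607, -0.48652394,  0.23071112]), 'tcp_rot': array([ 9.81642244e-01,  1.90730556e-01, -1.12003035e-04, -5.88445556e-04]), 'ft_force': array([-0.09522929, -0.93827106, -1.0231331 ]), 'moment': array([ 0.00759259, -0.03923414,  0.00463181]), 'grip_width': 1.0008658920614872} 0.0187
```

View pics/scene0.png

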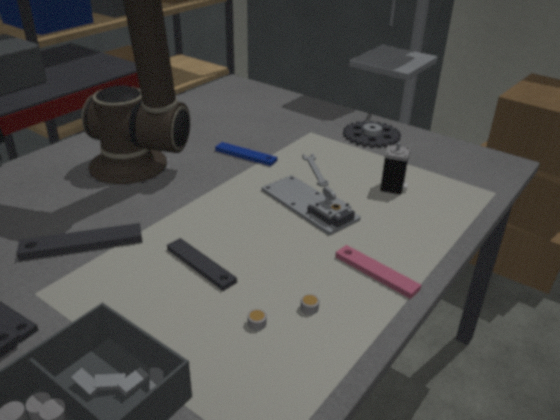

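View pics/top0.png

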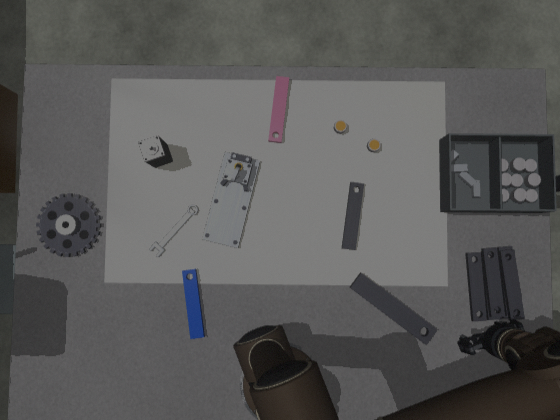

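```bash
python3 - <<'E'
from h import *
env.capture("top");env.capture("scene")
for cam in ["top","scene"]:
  for l in ["bar","jig","spindle","cup_a","wrench","motor"]:
    for r in env.trace(cam,l): print(cam,l,round(r["p"],2),r["extent"],r["pixels"].sum())
  for l in ["bar","bar_plain_end","bar_hole","jig","jig_mouth","jig_stop","screw_head","cup_a","motor","wrench"]:
    for r in env.pinpoint(cam,l): 
      print(cam,l,round(r["p"],2),np.round(r["uv"],1))
print(env.get_state()["clock"])
E
```

```text
top bar 0.97 [181.2, 266.7, 203.6, 336.8] 1042
top bar 0.73 [352.9, 273.2, 438.0, 348.1] 1773
top bar 0.62 [268.6, 75.0, 290.3, 146.3] 956
top bar 0.56 [340.7, 180.7, 366.8, 252.0] 967
top jig 0.56 [205.0, 150.3, 257.5, 246.6] 3375
top spindle 0.63 [229.1, 167.3, 235.4, 179.1] 49
top cup_a 0.65 [336.0, 121.4, 346.5, 129.9] 107
top wrench 0.61 [149.7, 205.8, 193.6, 253.4] 416
top motor 0.94 [140.0, 135.0, 174.7, 165.2] 743
top motor 0.69 [201.9, 150.3, 257.7, 245.7] 3368
top bar 0.84 [350.1 214.5]
top bar 0.83 [396.2 307.2]
top bar 0.77 [278.  109.4]
top bar 0.72 [193.9 298.6]
top bar 0.17 [159.9 157.1]
top bar_plain_end 0.9 [347.1 249.4]
top bar_plain_end 0.8 [283.1  77.1]
top bar_plain_end 0.6 [193.4 336.4]
top bar_plain_end 0.57 [354.1 282.2]
top bar_hole 0.96 [188.9 278.9]
top bar_hole 0.72 [274.7 135.3]
top bar_hole 0.63 [358.1 187.4]
top bar_hole 0.6 [422.7 332.4]
top jig 0.68 [238.5 177.2]
top jig_mouth 0.93 [232.7 188.7]
top jig_stop 0.82 [241.5 162.6]
top jig_stop 0.68 [235.5 173.5]
top screw_head 0.55 [242.2 161.7]
top screw_head 0.4 [234.7 174.7]
top cup_a 0.69 [340.8 126.8
[... 969 characters left out ...]
376.5 272.9]
scene bar 0.61 [ 82.4 245.1]
scene bar_plain_end 0.92 [139.5 234.7]
scene bar_plain_end 0.83 [414.9 294.5]
scene bar_plain_end 0.63 [215.5 146.4]
scene bar_plain_end 0.62 [175.3 244.4]
scene bar_hole 0.78 [343.6 254.7]
scene bar_hole 0.75 [ 28.6 244.4]
scene bar_hole 0.65 [220.1 278.2]
scene bar_hole 0.62 [269.4 154.8]
scene bar_hole 0.62 [307.3 309.9]
scene jig 0.96 [326.3 215.7]
scene jig_mouth 0.9 [320.7 206.7]
scene jig_mouth 0.26 [327.7 189.6]
scene jig_mouth 0.25 [257.4 324.2]
scene jig_stop 0.81 [338.3 223.5]
scene screw_head 0.57 [328.5 191.5]
scene cup_a 0.89 [254.5 323.5]
scene cup_a 0.79 [308.  308.6]
scene motor 0.68 [391.9 187. ]
scene wrench 0.56 [313.3 167.9]
1.85
```

The scene and top views agree. The target is the smaller dark bar, at about (353,215) in the top view, with its hole at (358,187). The larger dark bar at (395,308) is a look-alike. The jig is at (230,200), with its bridge at (238,172).

```bash
python3 - <<'E'
from h import *
c=cal("top"); s=cal("scene")
W=lambda n,u,v,z: print(n,np.round(rayz(c,u,v,z),4))
d=np.load("pics/top0.npz")["d"]; im=np.load("pics/top0.npz")["im"]
print("cam pos",-c[3].T@c[4])
g=cv2.cvtColor(im,cv2.COLOR_RGB2GRAY)
# bar mask
m=np.zeros_like(g);m[175:258,335:372]=(g[175:258,335:372]<85)
cn=max(cv2.findContours(m,cv2.RETR_EXTERNAL,cv2.CHAIN_APPROX_NONE)[0],key=cv2.contourArea)
r=cv2.minAreaRect(cn);print(r)
pts=np.array([rayz(c,u,v,.016)[:2] for u,v in cn[:,0]],np.float32)
print(cv2.minAreaRect(pts*1000))
W("hole",358.1,187.4,.016);W("plain",347.1,249.4,.008)
W("mouth",232.7,188.7,.012);W("stop",241.5,162.6,.012);W("head",234.7,174.7,.068);
for n,u,v in [("mouth",320.7,206.7),("stop",338.3,223.5)]: print(n,rayz(s,u,v,.012))
print("head",rayz(s,328.5,191.5,.068)); print("hole",rayz(s,220.1,278.2,.016))
W("cupa",340.8,126.8,0);W("cupb",372.5,143.2,0);W("motor",161.3,153.7,0);W("wr",193,207,0);W("wr",155,252,0)
import itertools
# pointwise depth
for u,v in [(353,215),(355,200),(349,240),(225,220),(238,160),(234,175)]: print(u,v,np.round(toworld(c,u,v,d[v,u]),4))
big=cv2.resize(im[140:260,180:380],None,fx=4,fy=4,interpolation=cv2.INTER_CUBIC)
save("top0big",cv2.convertScaleAbs(big,alpha=1.3))
E
```

```text
cam pos [0.40233575 0.01490848 1.53676231]
((352.563232421875, 215.68212890625), (14.48598861694336, 66.99769592285156), 7.431407928466797)
((494.8628234863281, -206.45828247070312), (42.82624053955078, 199.49160766601562), 82.5138931274414)
hole [ 0.5789 -0.2231  0.016 ]
plain [ 0.3944 -0.1911  0.008 ]
mouth [0.5723 0.1509 0.012 ]
stop [0.6512 0.1256 0.012 ]
head [0.6067 0.1407 0.068 ]
mouth [0.58151312 0.14745516 0.012     ]
stop [0.65777419 0.11072502 0.012     ]
head [0.60309761 0.14392352 0.068     ]
hole [ 0.5725357  -0.22818403  0.016     ]
cupa [ 0.7655 -0.1737  0.    ]
cupb [ 0.7158 -0.2697  0.    ]
motor [0.6784 0.3698 0.    ]
wr [0.5174 0.2704 0.    ]
wr [0.3817 0.3811 0.    ]
353 215 [ 0.4963 -0.2075  0.0176]
355 200 [ 0.5407 -0.2132  0.0199]
349 240 [ 0.4223 -0.1966  0.0098]
225 220 [0.4783 0.172  0.0158]
238 160 [0.6536 0.1337 0.0446]
234 175 [0.6038 0.1414 0.0826]
```

View pics/top0big.png

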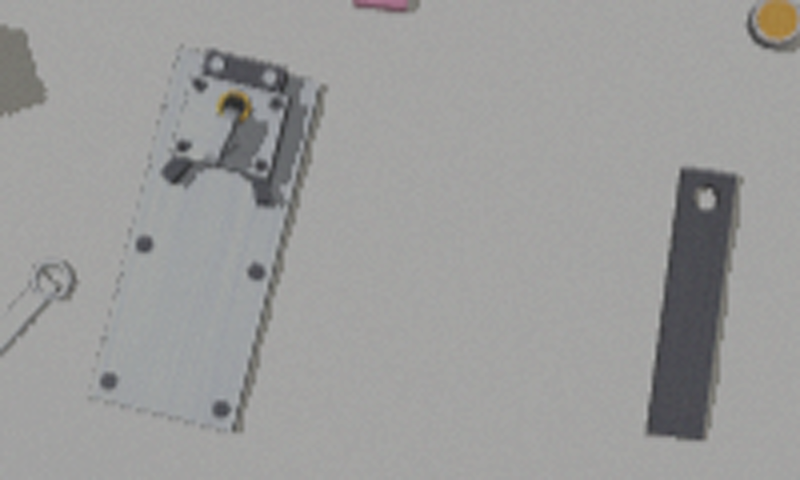

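Call:
send_rows(turn=[[0,0,-5],[0,0,-10],[0,0,-15],[0,0,-20],[0,0,-25],[0,0,-29],[0,0,-29],[0,0,-29],[0,0,-29]], offset=[[45,38,10],[90,76,20],[135,114,20],[180,152,20],[225,190,20],[270,228,20],[315,266,20],[328,276,20],[328,276,20]], fingers=[85,85,85,85,85,85,85,85,85])

```text
clock: 2.98
position: [0.5249, -0.2103, 0.2509]
tcp_rot: [0.998, -0.06, -0.0, 0.0]
ft_force: [0.1, -0.7, 0.5]
grip_width: 0.999
```

```bash
python3 - <<'E'
from h import *
st=env.get_state(); print(st["position"],st["tcp_rot"],st["q"],st["clock"])
c=cal("wrist"); print("cam",-c[3].T@c[4])
im,d=env.capture("wrist"); save("w1",im); np.savez("pics/w1.npz",im=im,d=d)
for l in ["bar","bar_hole","bar_plain_end"]:
    for r in env.pinpoint("wrist",l): print(l,r["p"],r["uv"],rayz(c,*r["uv"],{"bar":0,"bar_hole":.016,"bar_plain_end":.008}[l]))
for r in env.trace("wrist","bar"):
    m=r["pixels"].astype(np.uint8); v,u=np.nonzero(m); dd=d[v,u]; P=toworld(c,u,v,dd); k=dd>0
    print(r["p"],r["extent"],np.median(P[k],0))
    cn=max(cv2.findContours(m,cv2.RETR_EXTERNAL,cv2.CHAIN_APPROX_NONE)[0],key=cv2.contourArea)
    pts=np.array([rayz(c,u,v,.016)[:2] for u,v in cn[:,0]],np.float32); print(cv2.minAreaRect(pts*1000))
E
```

```text
[ 0.52492216 -0.21029209  0.2508849 ] [ 9.98185406e-01 -6.02137114e-02 -4.51282453e-04  2.84257377e-05] [-3.80860266e-01  2.05800677e-01  9.84804655e-02  1.46431477e+00
 -3.38393874e-04  2.88123286e+00] 2.975
cam [ 0.60208832 -0.22008497  0.39383295]
bar 0.97 [16.3, 380.0] [2.30624431e-01 2.64855394e-01 5.55111512e-17]
bar 0.73 [376.3, 345.7] [ 0.22874951 -0.32356871  0.        ]
bar 0.65 [280.4, 192.0] [ 0.49538488 -0.20458944  0.        ]
bar_hole 0.97 [36.0, 4.1] [0.7362183  0.02710327 0.016     ]
bar_hole 0.71 [436.8, 385.9] [ 0.15342219 -0.41251335  0.016     ]
bar_hole 0.67 [282.7, 131.8] [ 0.57329116 -0.21708237  0.016     ]
bar_plain_end 0.59 [283.3, 260.7] [ 0.39858336 -0.19674399  0.008     ]
0.95 [296.2, 299.1, 456.4, 404.2] [ 0.27166376 -0.26772766  0.02222586]
((267.5657043457031, -267.84014892578125), (142.92974853515625, 67.55504608154297), 54.02487564086914)
0.74 [20.6, 2.7, 71.9, 28.1] [0.72589099 0.02436682 0.01568128]
((725.6050415039062, 21.329322814941406), (50.68418884277344, 27.203908920288086), 83.06769561767578)
0.74 [0.0, 335.2, 16.0, 384.4] [0.27979791 0.25138555 0.01193214]
((280.5793151855469, 243.71051025390625), (25.17518424987793, 92.02348327636719), 67.32426452636719)
0.63 [265.4, 113.8, 296.6, 267.8] [ 0.50282431 -0.20789347  0.01656303]
((494.1432189941406, -207.76316833496094), (40.06298828125, 200.36724853515625), 82.68419647216797)
0.6 [2.4, 83.3, 60.1, 291.1] [0.52829108 0.11844665 0.01254206]
((526.9891967773438, 111.51626586914062), (79.1374740600586, 276.5572814941406), 67.32431030273438)
0.34 [299.2, 3.6, 336.3, 19.7] [ 0.69505468 -0.26622544  0.02432799]
((694.7620849609375, -267.9270935058594), (37.19219207763672, 18.61609649658203), 83.06783294677734)
```

View pics/w1.png

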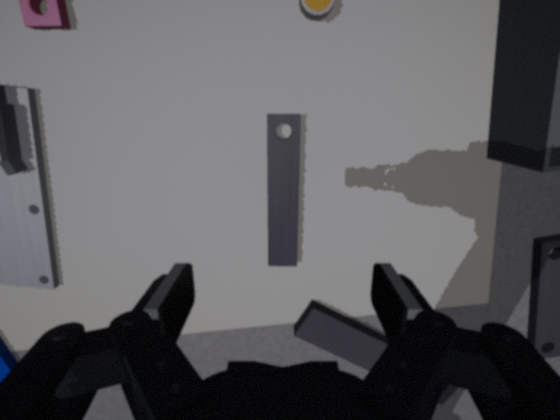

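The wrist view puts the bar at (282,190) between the open fingers. The hole is at (283,131), at the far end. Next I descend.

Call:
send_rows(turn=[[0,0,-0.5],[0,0,-0.5],[0,0,-0.5],[0,0,-0.5],[0,0,-0.5],[0,0,-0.5],[0,0,-0.5]], offset=[[-1,-0.7,-55],[-1,-0.7,-110],[-1,-0.7,-165],[-1,-0.7,-210],[-1,-0.7,-235],[-1,-0.7,-248],[-1,-0.7,-248]], fingers=[85,85,85,75,65,55,55])

```text
clock: 4.1
position: [0.522, -0.213, 0.0035]
tcp_rot: [0.998, -0.067, -0.0, 0.0]
ft_force: [0.6, -0.6, 0.9]
grip_width: 0.646
```

Call:
send_rows(turn=[[0,0,0],[0,0,0],[0,0,0],[0,0,0]], offset=[[0,0,0],[0,0,0],[0,0,0],[0,0,0]], fingers=[30,20,20,20])

```text
clock: 4.6
position: [0.5231, -0.2136, 0.0053]
tcp_rot: [0.998, -0.067, 0.001, 0.001]
ft_force: [-2.0, -0.4, 6.9]
grip_width: 0.447
```

```bash
python3 - <<'E'
from h import *
st=env.get_state(); print(st["position"],st["grip_width"]*85.4,st["ft_force"])
c=cal("wrist")
im,d=env.capture("wrist"); save("w2",im); np.savez("pics/w2.npz",im=im,d=d)
E
```

```text
[ 0.52305538 -0.21357223  0.00531341] 38.20795218794754 [-2.01167648 -0.36387163  6.91364129]
```

View pics/w2.png

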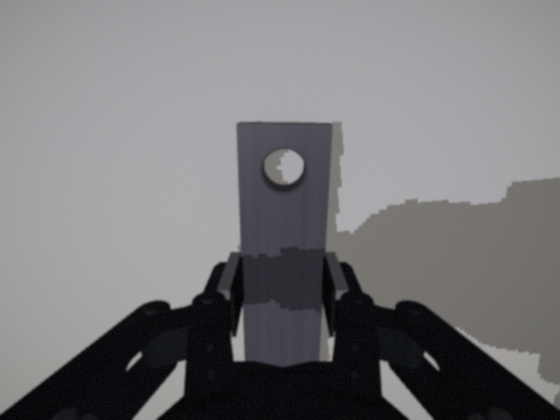

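Call:
send_rows(turn=[[0,0,0],[0,0,0],[0,0,0],[0,0,0],[0,0,0],[0,0,0],[0,0,0],[0,0,0],[0,0,0],[0,0,0]], offset=[[0,0,20],[0,0,60],[0,20,110],[0,60,160],[-5,110,200],[-10,165,230],[-15,220,245],[-20,275,245],[-23,330,245],[-23,370,245]], fingers=[20,20,20,20,20,20,20,20,20,20])

```text
clock: 5.9
position: [0.4945, -0.013, 0.2488]
tcp_rot: [0.999, -0.026, -0.0, -0.023]
ft_force: [-0.3, -0.4, -3.2]
grip_width: 0.444
```

Call:
send_rows(turn=[[0,0,0]], offset=[[0,0,0]], fingers=[20])

```text
clock: 6.02
position: [0.4943, -0.0136, 0.248]
tcp_rot: [0.999, -0.027, -0.001, -0.022]
ft_force: [-0.3, -0.5, -4.2]
grip_width: 0.446
```

```bash
python3 - <<'E'
from h import *
st=env.get_state(); print(st["position"],st["tcp_rot"],st["grip_width"]*85.4,st["ft_force"],st["q"])
c=cal("wrist"); print("cam",-c[3].T@c[4])
im,d=env.capture("wrist"); save("w3",cv2.convertScaleAbs(im,alpha=1.3)); np.savez("pics/w3.npz",im=im,d=d,R=c[3],t=c[4])
Z=dict(jig=0,jig_mouth=.012,jig_stop=.012,screw_head=.069,bar_hole=.05,bar_plain_end=.2)
for l in Z:
    for r in env.pinpoint("wrist",l): print(l,r["p"],r["uv"],rayz(c,*r["uv"],Z[l]))
for l in ["jig","spindle"]:
  for r in env.trace("wrist",l): print(l,r["p"],r["extent"])
E
```

```text
[ 0.49425146 -0.01356739  0.24801063] [ 9.99393726e-01 -2.66554473e-02 -9.28938139e-04 -2.23786670e-02] 38.109813745199325 [-0.302632   -0.53715612 -4.1542417 ] [-0.05414852  0.07086061 -0.06495758  1.43806755  0.04469304  3.14070568]
cam [ 0.57184895 -0.02446999  0.390676  ]
jig 0.77 [157.2, 81.9] [0.60785958 0.1414678  0.        ]
jig_mouth 0.92 [151.6, 114.4] [0.57119937 0.14979224 0.012     ]
jig_stop 0.73 [155.6, 36.7] [0.6532801  0.12967189 0.012     ]
screw_head 0.93 [129.2, 75.1] [0.60926727 0.13905207 0.069     ]
bar_hole 0.69 [282.6, 173.8] [ 0.49985314 -0.00563246  0.05      ]
bar_hole 0.68 [102.0, 305.7] [0.33101515 0.24615982 0.05      ]
bar_hole 0.57 [154.5, 114.3] [0.57119887 0.12909972 0.05      ]
bar_plain_end 0.92 [440.1, 297.0] [ 0.43889391 -0.11967879  0.2       ]
jig 0.83 [109.6, 6.2, 208.6, 247.9]
spindle 0.7 [113.9, 50.3, 147.9, 101.9]
```

View pics/w3.png

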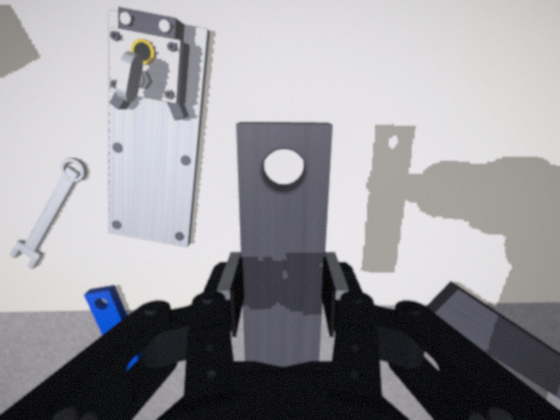

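```bash
python3 - <<'E'
from h import *
c=list(cal("wrist"))
D=np.load("pics/w3.npz"); c[3],c[4]=D["R"],D["t"]
crop=D["im"][0:260,80:240]; save("w3big",cv2.resize(cv2.convertScaleAbs(crop,alpha=1.3),None,fx=2.3,fy=2.3,interpolation=cv2.INTER_CUBIC))
d=D["d"]; v,u=np.mgrid[0:260,80:240]; P=toworld(c,u,v,d[:260,80:240]); print("bench z",np.median(P[200:,120:,2]), "bed z",np.median(P[160:200,40:90,2]))
th=-14
for name,lo,hi in [("bed",.007,.017),("bridge",.035,.048),("head",.06,.1)]:
    k=(P[...,2]>lo)&(P[...,2]<hi)&(d[:260,80:240]>0)
    m=cv2.morphologyEx(k.astype(np.uint8),cv2.MORPH_OPEN,np.ones((3,3)))
    cn=max(cv2.findContours(m,cv2.RETR_EXTERNAL,cv2.CHAIN_APPROX_NONE)[0],key=cv2.contourArea)[:,0]
    q=P[cn[:,1],cn[:,0],:2].astype(np.float32)*1000; print(name,k.sum(),cv2.minAreaRect(q))
    Q=P[k]; print(np.median(Q,0), Q[:,2].max())
# reprojection of jig model
J=np.array([.608,.1415]); 
E
```

```text
bench z 0.0010206300439515727 bed z 0.012564985797325587
bed 13536 ((538.9891967773438, 154.6080322265625), (110.31565856933594, 269.9783630371094), 76.61666107177734)
[0.51646037 0.15603417 0.01253665] 0.016999099766134253
bridge 4751 ((629.9996337890625, 133.20611572265625), (74.43132019042969, 83.2506103515625), 76.68563079833984)
[0.63617262 0.12517153 0.04141787] 0.04781212870261347
head 1007 ((607.2368774414062, 138.85311889648438), (11.922414779663086, 45.777259826660156), 67.80668640136719)
[0.60741679 0.13626137 0.07792639] 0.08351485917347531
```

View pics/w3big.png

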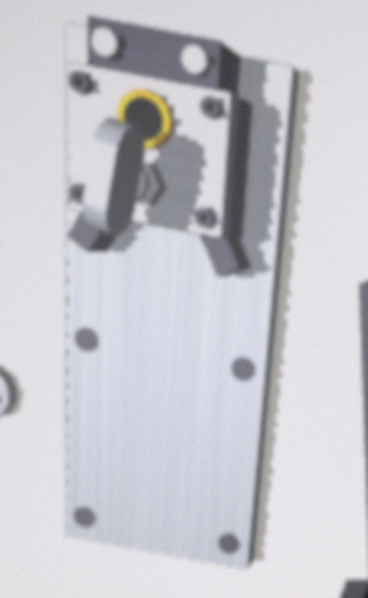

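Call:
send_rows(turn=[[0,0,10],[0,0,20],[0,0,30],[0,0,40],[0,0,50],[0,0,60],[0,0,70],[0,0,80],[0,0,90],[0,0,100]], offset=[[-6,20,0],[-12,40,0],[-18,60,0],[-24,80,0],[-30,100,0],[-36,120,0],[-42,140,0],[-48,160,0],[-54,180,0],[-57,192,0]], fingers=[20,20,20,20,20,20,20,20,20,20])

```text
clock: 7.72
position: [0.4373, 0.1799, 0.2489]
tcp_rot: [0.66, 0.751, -0.017, -0.014]
ft_force: [0.6, -0.1, -2.6]
grip_width: 0.448
```

```bash
cat >> h.py <<'E'
from scipy.spatial.transform import Rotation as Ro
def need(x,y,z,yaw):
    st=env.get_state(); R0=Ro.from_quat(st["tcp_rot"])
    R1=Ro.from_euler("z",yaw,degrees=True)*Ro.from_quat([1,0,0,0])
    print("turn",np.round((R1*R0.inv()).as_rotvec(degrees=True),2),"off",np.round((np.array([x,y,z])-st["position"])*1000,1),"F",np.round(st["ft_force"],1),"w",round(st["grip_width"]*85.4,1),"q",np.round(st["q"],2),"t",st["clock"])
JX=np.array([.6071,.13845]);JA=np.radians(-13.35)
def jw(x,y=0): return JX+np.array([x*np.cos(JA)-y*np.sin(JA),x*np.sin(JA)+y*np.cos(JA)])
E
python3 -c "
from h import *
need(.4368,.1789,.08,166.65)"
```

```text
turn [ 1.89 -1.98 69.26] off [  -0.5   -1.  -168.9] F [ 0.6 -0.1 -2.6] w 38.3 q [ 0.38  0.06 -0.07  1.48  0.01  1.83] t 7.725
```

Call:
send_rows(turn=[[0.3,-0.3,10],[0.5,-0.6,20],[0.8,-0.9,30],[1.1,-1.1,40],[1.4,-1.4,50],[1.6,-1.7,60],[1.9,-2,69.3],[1.9,-2,69.3],[1.9,-2,69.3],[1.9,-2,69.3]], offset=[[-0.5,-1,0],[-0.5,-1,-10],[-0.5,-1,-20],[-0.5,-1,-30],[-0.5,-1,-50],[-0.5,-1,-80],[-0.5,-1,-120],[-0.5,-1,-160],[-0.5,-1,-190],[-0.5,-1,-190]], fingers=[20,20,20,20,20,20,20,20,20,20])

```text
clock: 8.98
position: [0.4348, 0.1781, 0.0569]
tcp_rot: [0.116, 0.993, -0.001, -0.002]
ft_force: [-0.8, -0.7, -3.2]
grip_width: 0.448
```

```bash
python3 - <<'E'
from h import *
need(.4368,.1789,.0175,166.65)
c=cal("wrist")
im,d=env.capture("wrist"); save("w4",cv2.convertScaleAbs(im,alpha=1.3))
im,d=env.capture("top"); save("t4",cv2.resize(cv2.convertScaleAbs(im[130:280,150:350],alpha=1.3),None,fx=4,fy=4,interpolation=cv2.INTER_CUBIC))
im,d=env.capture("scene"); save("s4",cv2.resize(cv2.convertScaleAbs(im[130:280,220:420],alpha=1.3),None,fx=4,fy=4,interpolation=cv2.INTER_CUBIC))
E
```

```text
turn [ 0.08 -0.26 -0.04] off [  2.    0.8 -39.4] F [-0.8 -0.7 -3.2] w 38.3 q [ 0.39  0.09 -0.47  1.02  0.    0.62] t 8.975
```

View pics/w4.png

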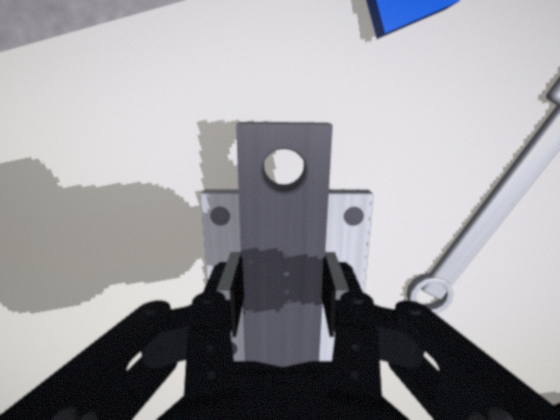

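View pics/t4.png

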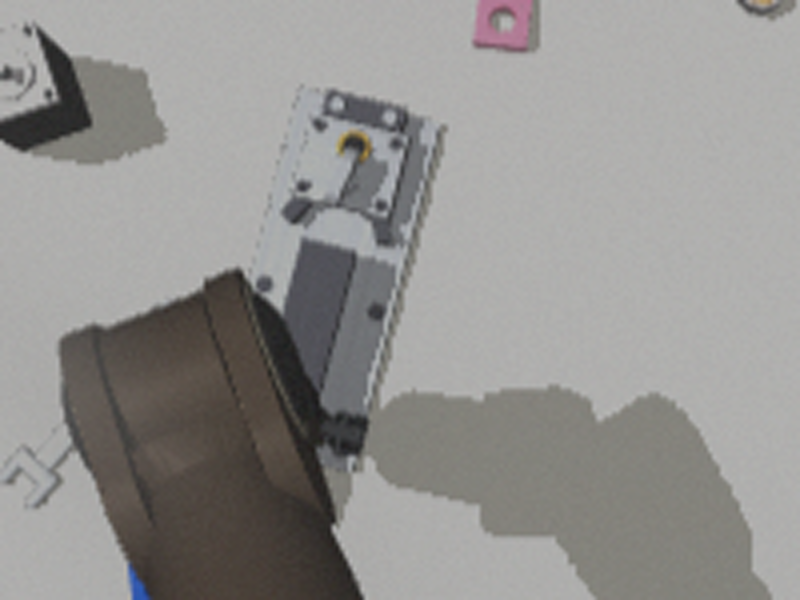

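View pics/s4.png

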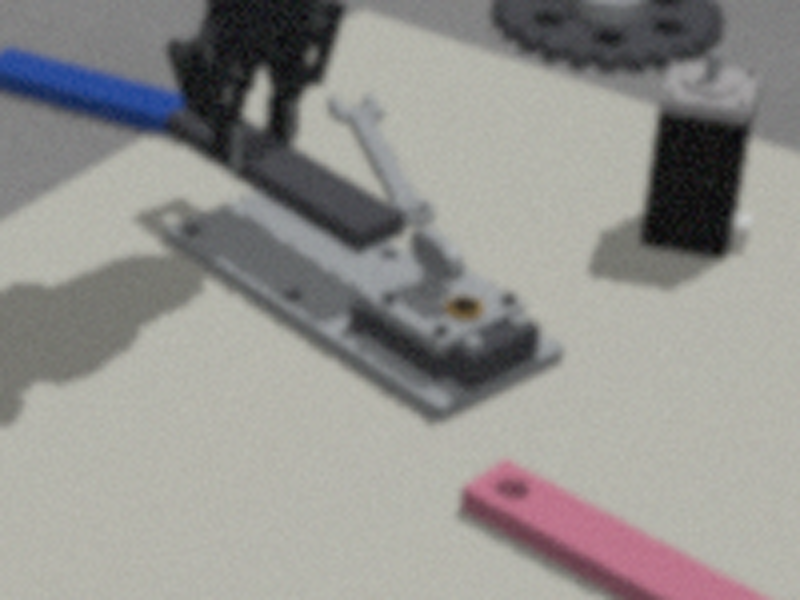

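```bash
python3 - <<'E'
from h import *
c=cal("wrist"); st=env.get_state(); print(st["position"])
im,d=env.capture("wrist")
v,u=np.mgrid[0:420,0:560]; P=toworld(c,u,v,d)
e=np.array([np.cos(JA),np.sin(JA)]); n=np.array([-e[1],e[0]])
X=(P[...,:2]-JX)@e*1000; Y=(P[...,:2]-JX)@n*1000; Zz=P[...,2]*1000
for r in [130,150,200,215,230,245]:
    row=(d[r]>0)&(u[r]>195)&(u[r]<380)
    b=row&(Zz[r]>50); bd=row&(Zz[r]>7)&(Zz[r]<25)
    f=lambda k:(round(Y[r][k].min(),1),round(Y[r][k].max(),1),round(np.median(Zz[r][k]),1)) if k.any() else None
    print(r,"X",round(np.median(X[r][row]),1),"bar",f(b),"bed",f(bd))
k=(Zz>50)&(v>120)&(v<250)&(u>230)&(u<340)&(d>0)
A=np.c_[X[k],Y[k],np.ones(k.sum())]; print("bar plane",np.linalg.lstsq(A,Zz[k],rcond=None)[0])
cn=max(cv2.findContours(cv2.morphologyEx(k.astype(np.uint8),cv2.MORPH_OPEN,np.ones((3,3))),0,1)[0],key=cv2.contourArea)[:,0]
q=np.c_[X[cn[:,1],cn[:,0]],Y[cn[:,1],cn[:,0]]].astype(np.float32); print("bar jig",cv2.minAreaRect(q),q[:,0].min())
print("TCP jig",(st["position"][:2]-JX)@e,(st["position"][:2]-JX)@n)
# top
ct=cal("top"); im,d=env.capture("top"); P=toworld(ct,u,v,d)
X=(P[...,:2]-JX)@e*1000; Y=(P[...,:2]-JX)@n*1000; Zz=P[...,2]*1000
g=cv2.cvtColor(im,cv2.COLOR_RGB2GRAY)
k=(g<75)&(X>-110)&(X<-48)&(Zz>45)&(Zz<90)&(abs(Y)<32)
print(k.sum(),np.median(Zz[k]))
cn=max(cv2.findContours(cv2.morphologyEx(k.astype(np.uint8),cv2.MORPH_OPEN,np.ones((3,3))),0,1)[0],key=cv2.contourArea)[:,0]
zt=.068
q=np.array([(rayz(ct,a,b,zt)[:2]-JX) for a,b in cn]); q=np.c_[q@e,q@n].astype(np.float32)*1000
print("top bar",cv2.minAreaRect(q),q.min(0),q.max(0))
k=(X>-215)&(X<75)&(abs(Y)<60)&(Zz>6)&(g>100)
for x0 in (-40,-20,0,20,50):
    kk=(Zz>7)&(Zz<20)&(abs(X-x0)<6)&(abs(Y)<70); print(x0,Y[kk].min(),Y[kk].max())
E
```

```text
[0.43776718 0.17925612 0.06043623]
130 X -244.6 bar (np.float64(-19.3), np.float64(20.7), np.float64(71.7)) bed None
150 X -227.1 bar (np.float64(-19.2), np.float64(20.6), np.float64(71.8)) bed None
200 X -196.7 bar (np.float64(-19.4), np.float64(20.3), np.float64(71.5)) bed (np.float64(-53.8), np.float64(55.5), np.float64(12.6))
215 X -186.7 bar (np.float64(-19.6), np.float64(20.2), np.float64(71.7)) bed (np.float64(-53.2), np.float64(55.2), np.float64(13.0))
230 X -175.8 bar (np.float64(-19.4), np.float64(20.1), np.float64(71.6)) bed (np.float64(-53.7), np.float64(55.2), np.float64(12.5))
245 X -165.1 bar (np.float64(-19.4), np.float64(20.0), np.float64(71.4)) bed (np.float64(-53.5), np.float64(55.5), np.float64(12.6))
bar plane [1.02296799e-02 4.02739979e-03 7.34635446e+01]
bar jig ((-218.47515869140625, 0.43352508544921875), (40.25027847290039, 57.60832977294922), 89.60476684570312) -247.39195
TCP jig -0.17417915254317862 0.0006046881928838607
303 71.45396599782272
top bar ((-78.9288558959961, -0.29964447021484375), (62.23290252685547, 39.82674026489258), 0.17177453637123108) [-110.02934  -20.26892] [-47.8346    19.644262]
-40 -68.59669808733652 61.27789593004443
-20 -69.33340054349395 66.9390380990059
0 -57.686476003127396 69.6244224486522
20 -67.14103235424753 66.4685147771298
50 -66.36118795095585 57.126766157068815
```

Call:
send_rows(turn=[[0,0,0],[0,0,0],[0,0,0],[0,0,0]], offset=[[0,0.3,-15],[0,0.3,-33],[0,0.3,-43],[0,0.3,-43]], fingers=[20,20,20,20])

```text
clock: 9.72
position: [0.438, 0.1796, 0.0173]
tcp_rot: [0.116, 0.993, 0.001, 0.001]
ft_force: [0.2, 1.0, -2.9]
grip_width: 0.451
```

```bash
python3 - <<'E'
from h import *
t=jw(-.120,0); need(*t,.0173,166.65)
t=jw(-.081,0); need(*t,.0173,166.65)
c=cal("wrist"); im,d=env.capture("wrist")
v,u=np.mgrid[0:420,0:560]; P=toworld(c,u,v,d)
e=np.array([np.cos(JA),np.sin(JA)]); n=np.array([-e[1],e[0]])
X=(P[...,:2]-JX)@e*1000; Y=(P[...,:2]-JX)@n*1000; Zz=P[...,2]*1000
k=(v>120)&(v<250)&(u>230)&(u<340)&(d>0)&(Zz>22)
cn=max(cv2.findContours(cv2.morphologyEx(k.astype(np.uint8),cv2.MORPH_OPEN,np.ones((3,3))),0,1)[0],key=cv2.contourArea)[:,0]
q=np.c_[X[cn[:,1],cn[:,0]],Y[cn[:,1],cn[:,0]]].astype(np.float32); print("bar jig",cv2.minAreaRect(q),q[:,0].min(),np.median(Zz[k]))
E
```

```text
turn [-0.08  0.17 -0.04] off [ 52.3 -13.5  -0. ] F [ 0.2  1.  -2.9] w 38.5 q [ 0.39  0.12 -0.53  0.92  0.    0.62] t 9.725
turn [-0.08  0.17 -0.04] off [ 90.3 -22.5  -0. ] F [ 0.2  1.  -2.9] w 38.5 q [ 0.39  0.12 -0.53  0.92  0.    0.62] t 9.725
bar jig ((-218.39389038085938, 0.5233898162841797), (40.28945541381836, 57.642452239990234), 89.9150161743164) -247.2041 29.187201021827132
```

Call:
send_rows(turn=[[0,0,0],[0,0,0],[0,0,0],[0,0,0],[0,0,0],[0,0,0]], offset=[[10,-2.6,0],[22,-5.6,0],[34,-8.6,0],[46,-11.5,0],[54,-13.5,0],[54,-13.5,0]], fingers=[20,20,20,20,20,20])

```text
clock: 10.52
position: [0.4926, 0.166, 0.0173]
tcp_rot: [0.116, 0.993, 0.001, 0.001]
ft_force: [-1.2, 0.9, -2.2]
grip_width: 0.444
```

```bash
python3 - <<'E'
from h import *
t=jw(-.083,0); need(*t,.0173,166.65)
im,d=env.capture("top"); save("t5",cv2.resize(cv2.convertScaleAbs(im[130:280,150:350],alpha=1.3),None,fx=4,fy=4,interpolation=cv2.INTER_CUBIC))
im,d=env.capture("scene"); save("s5",cv2.resize(cv2.convertScaleAbs(im[130:280,220:420],alpha=1.3),None,fx=4,fy=4,interpolation=cv2.INTER_CUBIC))
E
```

```text
turn [-0.08  0.16  0.  ] off [33.7 -8.3 -0. ] F [-1.2  0.9 -2.2] w 37.9 q [ 0.32  0.2  -0.43  0.93  0.    0.56] t 10.525
```

View pics/t5.png

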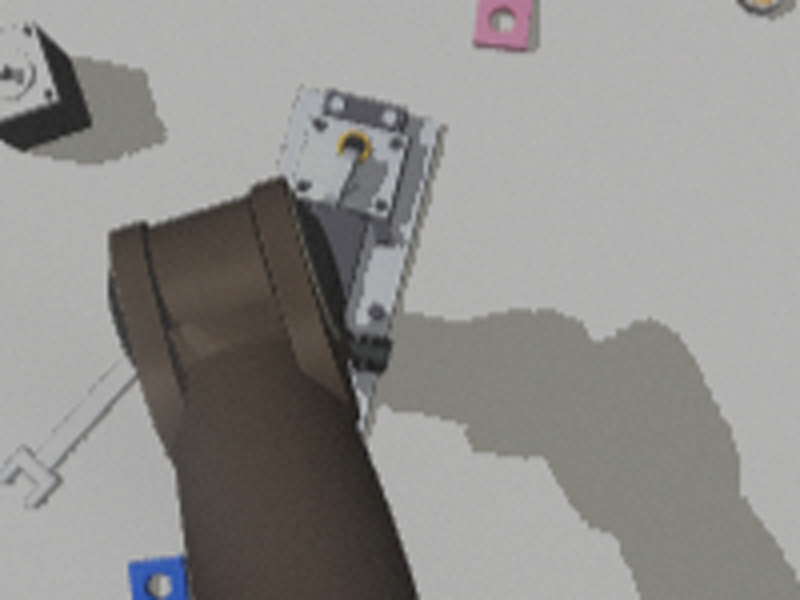

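View pics/s5.png

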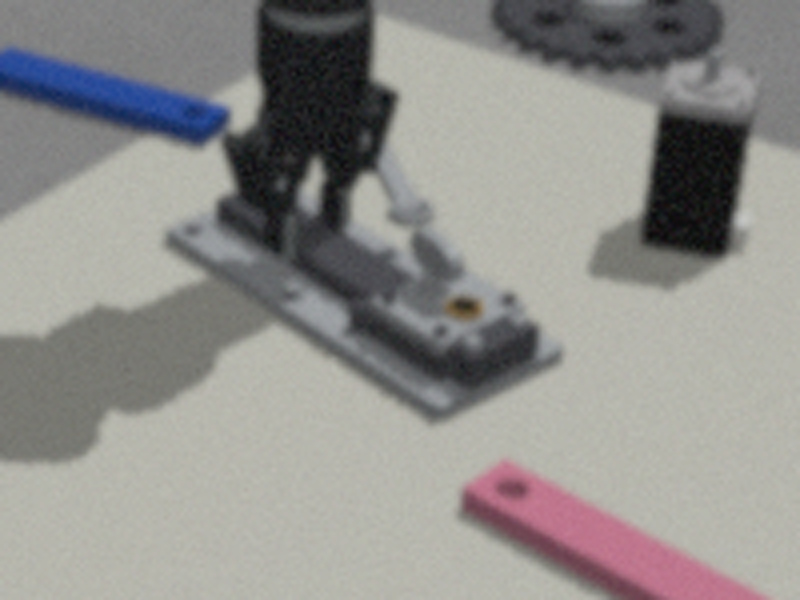

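Call:
send_rows(turn=[[0,0,0],[0,0,0],[0,0,0],[0,0,0]], offset=[[9,-2.2,-0.3],[18,-4.4,-0.4],[27,-6.6,-0.4],[29,-7.1,-0.4]], fingers=[20,20,20,20])

```text
clock: 11.12
position: [0.5217, 0.1588, 0.0169]
tcp_rot: [0.116, 0.993, 0.001, 0.001]
ft_force: [-0.3, -0.9, -2.9]
grip_width: 0.449
```

Call:
send_rows(turn=[[0,0,0],[0,0,0],[0,0,0]], offset=[[2,-0.5,0],[4,-1,0],[4,-1,0]], fingers=[20,20,20])

```text
clock: 11.5
position: [0.5258, 0.1578, 0.0169]
tcp_rot: [0.116, 0.993, 0.001, 0.001]
ft_force: [-0.5, 0.1, -2.6]
grip_width: 0.446
```

Call:
send_rows(turn=[[0,0,0],[0,0,0]], offset=[[2,-0.5,0],[2,-0.5,0]], fingers=[20,20])

```text
clock: 11.75
position: [0.5277, 0.1573, 0.0169]
tcp_rot: [0.116, 0.993, 0.001, 0.001]
ft_force: [-0.4, 0.0, -2.0]
grip_width: 0.444
```

Call:
send_rows(turn=[[0,0,0],[0,0,0]], offset=[[2,-0.5,0],[2,-0.5,0]], fingers=[20,20])

```text
clock: 12.0
position: [0.5277, 0.1573, 0.0168]
tcp_rot: [0.116, 0.993, 0.001, -0.001]
ft_force: [-8.4, 2.0, 2.3]
grip_width: 0.444
```

Call:
send_rows(turn=[[0,0,0],[0,0,0],[0,0,0],[0,0,0]], offset=[[0,0,0],[0,0,0],[0,0,0],[0,0,0]], fingers=[44,55,65,65])

```text
clock: 12.5
position: [0.5281, 0.1572, 0.017]
tcp_rot: [0.116, 0.993, 0.001, -0.0]
ft_force: [0.2, -0.2, -0.5]
grip_width: 0.763
```

Call:
send_rows(turn=[[0,0,0],[0,0,0],[0,0,0],[0,0,10],[0,0,20],[0,0,30],[0,0,40],[0,0,50],[0,0,60],[0,0,60]], offset=[[0,0,15],[0,0,50],[0,0,105],[0,0,160],[0,0,183],[0,0,183],[0,0,183],[0,0,183],[0,0,183],[0,0,183]], fingers=[65,65,65,65,65,65,65,65,65,65])

```text
clock: 13.75
position: [0.5282, 0.1573, 0.201]
tcp_rot: [-0.395, 0.919, 0.001, -0.0]
ft_force: [-0.3, -0.1, 0.1]
grip_width: 0.758
```

```bash
python3 - <<'E'
from h import *
need(*jw(0),.2,166.65)
c=cal("wrist"); print("cam",-c[3].T@c[4])
im,d=env.capture("wrist"); save("w6",cv2.convertScaleAbs(im,alpha=1.3)); np.savez("pics/w6.npz",im=im,d=d,R=c[3],t=c[4])
im,d=env.capture("top"); save("t6",cv2.resize(cv2.convertScaleAbs(im[130:280,150:350],alpha=1.3),None,fx=4,fy=4,interpolation=cv2.INTER_CUBIC))
E
```

```text
turn [-1.100e-01 -4.000e-02 -5.993e+01] off [ 78.9 -18.8  -1. ] F [-0.3 -0.1  0.1] w 64.7 q [ 0.29  0.18 -0.05  1.35  0.   -0.52] t 13.75
cam [0.47315844 0.09960345 0.3440145 ]
```

View pics/w6.png

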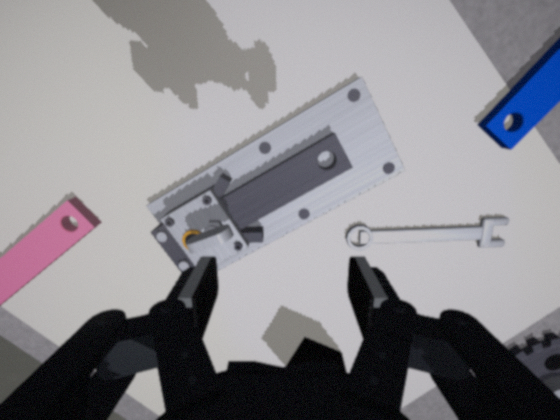

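View pics/t6.png

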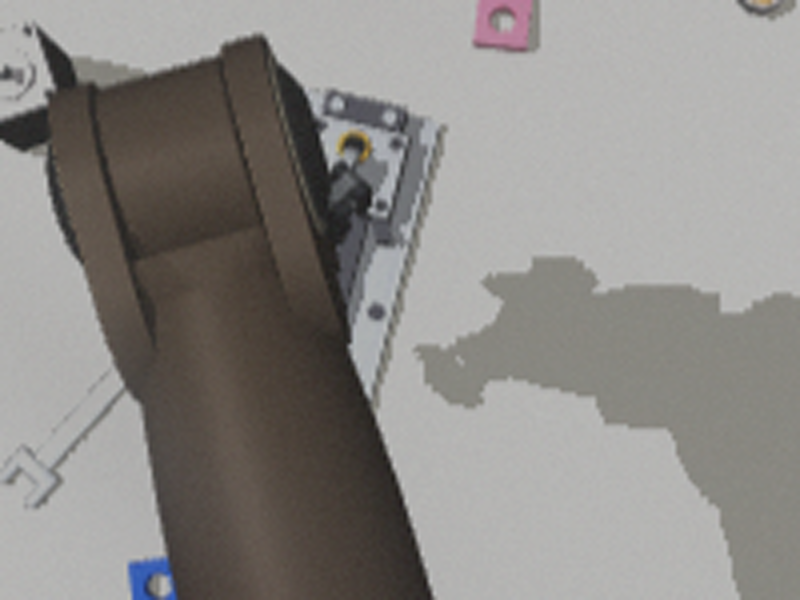

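Call:
send_rows(turn=[[0,0,10.5],[0,0,21],[0,0,31.5],[0,0,42],[0,0,52.5],[0,0,63],[0,0,73.5],[0,0,84],[0,0,94.5],[0,0,105]], offset=[[0,0,0],[0,0,0],[0,0,0],[0,0,0],[0,0,0],[0,0,0],[0,0,0],[0,0,0],[0,0,0],[0,0,0]], fingers=[65,65,65,65,60,60,60,60,60,60])

```text
clock: 15.1
position: [0.5281, 0.1572, 0.2009]
tcp_rot: [0.97, -0.244, 0.0, 0.001]
ft_force: [-0.9, -1.4, -0.1]
grip_width: 0.701
```

Call:
send_rows(turn=[[0,0,6.2],[0,0,6.2]], offset=[[0,0,0],[0,0,0]], fingers=[60,60])

```text
clock: 15.35
position: [0.5281, 0.1572, 0.2012]
tcp_rot: [0.981, -0.193, 0.0, 0.001]
ft_force: [-0.5, 0.7, 0.1]
grip_width: 0.703
```

```bash
python3 - <<'E'
from h import *
e=np.array([np.cos(JA),np.sin(JA)]); n=np.array([-e[1],e[0]])
v,u=np.mgrid[0:420,0:560]
need(*jw(0),.055,-22.2)
c=list(cal("wrist"))
im,d=env.capture("wrist"); save("w7",cv2.convertScaleAbs(im,alpha=1.3)); np.savez("pics/w7.npz",im=im,d=d,R=c[3],t=c[4])
def ana(c,im,d):
    g=cv2.cvtColor(im,cv2.COLOR_RGB2GRAY)
    P=toworld(c,u,v,d); X=(P[...,:2]-JX)@e*1000; Y=(P[...,:2]-JX)@n*1000; Z=P[...,2]*1000
    for nm,k,zz in [("bar",(X>-175)&(X<-45)&(abs(Y)<30)&(Z>21)&(Z<34),28),("bed",(X>-225)&(X<75)&(abs(Y)<65)&(Z>7)&(Z<17),12),("head",(abs(X)<40)&(abs(Y)<35)&(Z>65)&(Z<90),80),("bridge",(X>-30)&(X<60)&(abs(Y)<50)&(Z>35)&(Z<47),41)]:
        k&=d>0
        m=cv2.morphologyEx(k.astype(np.uint8),cv2.MORPH_OPEN,np.ones((3,3)))
        cs=cv2.findContours(m,0,1)[0]
        if not cs: continue
        cn=max(cs,key=cv2.contourArea)[:,0]
        q=np.c_[X[cn[:,1],cn[:,0]],Y[cn[:,1],cn[:,0]]].astype(np.float32); print(nm,k.sum(),np.round(np.median(Z[k]),1),cv2.minAreaRect(q),q.min(0),q.max(0))
        if nm=="head":
            print("pct",np.percentile(Z[k],[5,50,95]))
            kk=k&(Z>77); A=np.c_[X[kk],Y[kk]]; print("top strip",kk.sum(),cv2.minAreaRect(A.astype(np.float32)))
D=np.load("pics/w6.npz"); c6=list(c); c6[3],c6[4]=D["R"],D["t"]; ana(c6,D["im"],D["d"]); print(); ana(c,im,d)
for l in ["screw_head","jig_stop","jig_mouth"]:
    for r in env.pinpoint("wrist",l): print(l,r["p"],r["uv"],(rayz(c,*r["uv"],.069 if l=="screw_head" else .012)[:2]-JX)@np.c_[e,n]*1000)
E
```

```text
turn [0.11 0.   0.08] off [  79.   -18.8 -146.2] F [-0.5  0.7  0.1] w 60.0 q [ 0.29  0.18 -0.05  1.35 -0.   -2.46] t 15.35
bar 3822 28.5 ((-99.89124298095703, -0.36295127868652344), (109.66014862060547, 40.592708587646484), 0.03943127393722534) [-154.70898   -20.650082] [-45.05123  19.94872]
bed 13673 12.5 ((-69.73484802246094, 1.1322212219238281), (270.3859558105469, 110.28347778320312), 0.003543733386322856) [-204.93004   -54.014484] [65.46001  56.276337]
head 697 80.1 ((-0.26064491271972656, 1.027994155883789), (10.74162769317627, 45.41714859008789), 80.6238021850586) [-23.416742  -7.480807] [21.958082  9.147406]
pct [67.35553387 80.1279386  82.22222125]
top strip 469 ((-0.30985260009765625, 0.9346818923950195), (10.941791534423828, 40.98146057128906), 80.6238021850586)
bridge 3462 41.5 ((20.756614685058594, 0.9981842041015625), (74.2454605102539, 78.44319152832031), 89.96165466308594) [-18.47101  -36.115353] [59.976906 38.130722]

bar 3523 28.5 ((-100.37696838378906, -0.7030792236328125), (110.69647979736328, 40.06379318237305), 0.008306978270411491) [-155.72777   -20.741684] [-45.02672  19.3265 ]
bed 13042 12.6 ((-70.58635711669922, 0.7177658081054688), (110.31324768066406, 270.8004455566406), 89.99171447753906) [-205.98608  -54.44614] [64.819244 55.871304]
head 732 81.1 ((-0.4001483917236328, 0.6783885955810547), (10.052908897399902, 45.603450775146484), 80.70460510253906) [-23.608465  -7.687854] [22.83595   8.891978]
pct [75.1193976  81.05394669 82.47486383]
top strip 663 ((-0.22953224182128906, 0.6219520568847656), (9.92548942565918, 41.35298538208008), 80.28316497802734)
bridge 6331 41.5 ((20.90904998779297, 0.7442779541015625), (78.18164825439453, 74.23731994628906), 0.0011729670222848654) [-18.182379 -36.37462 ] [59.99966  37.863094]
screw_head 0.9 [265.8, 102.3] [1.26335365 0.26852124]
jig_stop 0.66 [257.3, 55.6] [46.39687853  3.67244984]
```

View pics/w7.png

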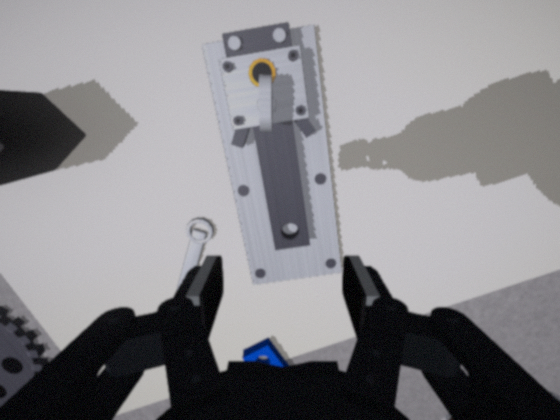

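The wrist view at (285,190) shows the bar home: its drilled end is at jig x ≈ -155 and it is flat and square. The head at (265,100) reads 170.6° open.

Call:
send_rows(turn=[[0,0,-0.4],[0,0,-0.4],[0,0,-0.4],[0,0,-0.4],[0,0,-0.4],[0,0,-0.4],[0,0,-0.4],[0,0,-0.4]], offset=[[40,-9,0],[79,-18,-20],[79,-18,-60],[79,-18,-100],[79,-18,-130],[79,-18,-141],[79,-18,-141],[79,-18,-141]], fingers=[45,45,45,45,45,45,45,45])

```text
clock: 16.55
position: [0.6081, 0.1395, 0.0616]
tcp_rot: [0.981, -0.196, 0.001, 0.001]
ft_force: [-0.2, -0.3, 0.2]
grip_width: 0.525
```

```bash
python3 - <<'E'
from h import *
need(.6070,.1393,.060,-22.7)
im,d=env.capture("wrist"); save("w8",cv2.convertScaleAbs(im,alpha=1.3))
im,d=env.capture("scene"); save("s8",cv2.resize(cv2.convertScaleAbs(im[130:280,220:420],alpha=1.3),None,fx=4,fy=4,interpolation=cv2.INTER_CUBIC))
E
```

```text
turn [ 0.09  0.13 -0.07] off [-1.1 -0.2 -1.6] F [-0.2 -0.3  0.2] w 44.9 q [ 0.23  0.36 -0.12  1.09 -0.   -2.52] t 16.55
```

View pics/w8.png

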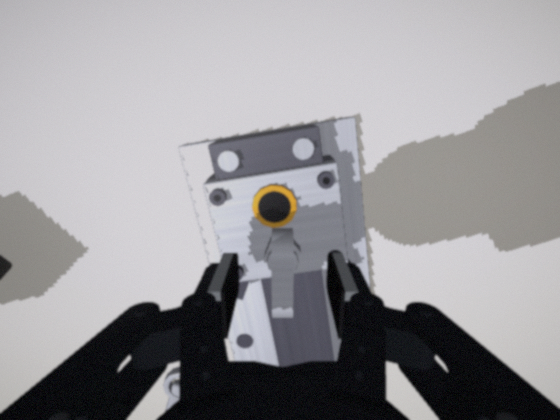

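View pics/s8.png

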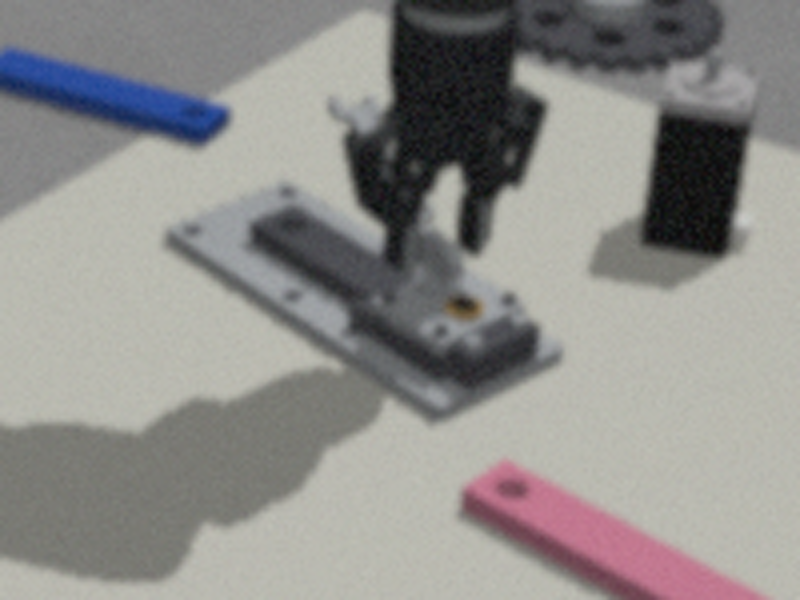

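Call:
send_rows(turn=[[0,0,0],[0,0,0],[0,0,0],[0,0,0],[0,0,0],[0,0,0]], offset=[[-1,0,0],[-1,0,0],[-1,0,0],[-1,0,0],[-1,0,0],[-1,0,0]], fingers=[25,12,3,3,3,3])

```text
clock: 17.4
position: [0.6075, 0.1398, 0.0623]
tcp_rot: [0.981, -0.196, 0.002, 0.0]
ft_force: [0.3, 1.0, 6.3]
grip_width: 0.1
```

```bash
python3 - <<'E'
from h import *
need(.6070,.1393,.060,-22.7); print(env.get_state()["moment"])
im,d=env.capture("wrist"); save("w9",cv2.convertScaleAbs(im,alpha=1.3))
E
```

```text
turn [ 0.05  0.2  -0.09] off [-0.5 -0.5 -2.3] F [0.3 1.  6.3] w 8.6 q [ 0.23  0.35 -0.12  1.09 -0.   -2.52] t 17.4
[ 0.28345455  0.07478532 -0.03360886]
```

View pics/w9.png

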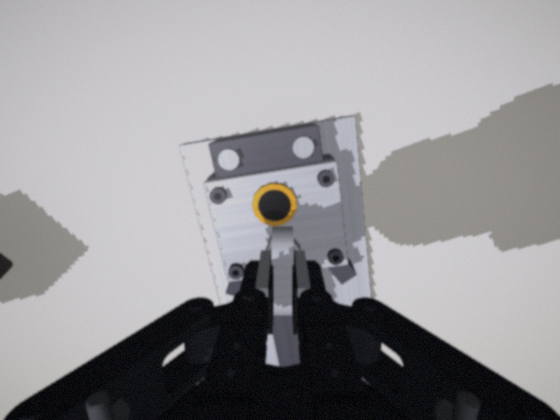

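Call:
send_rows(turn=[[0,0,-8],[0,0,-17],[0,0,-26],[0,0,-35],[0,0,-44],[0,0,-53],[0,0,-62],[0,0,-71],[0,0,-80],[0,0,-80]], offset=[[0,0,0],[0,0,-0.1],[0,0,-0.1],[0,0,-0.2],[0,0,-0.2],[0,0,-0.3],[0,0,-0.3],[0,0,-0.4],[0,0,-0.4],[0,0,-0.4]], fingers=[3,3,3,3,3,3,3,3,3,3])

```text
clock: 18.7
position: [0.6083, 0.1403, 0.062]
tcp_rot: [-0.626, 0.78, -0.001, -0.0]
ft_force: [3.3, 2.6, -0.2]
grip_width: 0.095
```

```bash
python3 - <<'E'
from h import *
need(.6070,.1393,.060,166.65); print(env.get_state()["moment"])
im,d=env.capture("wrist"); save("w10",cv2.convertScaleAbs(im,alpha=1.3))
E
```

```text
turn [ 1.700e-01 -5.000e-02 -9.084e+01] off [-1.3 -1.  -2. ] F [ 3.3  2.6 -0.2] w 8.1 q [ 0.23  0.36 -0.12  1.1  -0.   -1.12] t 18.7
[ 0.79617211 -0.85219098 -0.00669219]
```

View pics/w10.png

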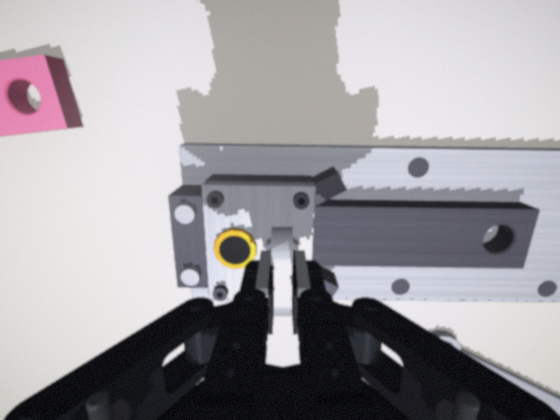

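Call:
send_rows(turn=[[0,0,-8],[0,0,-17],[0,0,-26],[0,0,-35],[0,0,-44],[0,0,-53],[0,0,-62],[0,0,-71],[0,0,-78],[0,0,-80]], offset=[[0.5,0.3,0],[0.5,0.3,-0.1],[0.5,0.3,-0.1],[0.5,0.3,-0.2],[0.5,0.3,-0.2],[0.5,0.3,-0.3],[0.5,0.3,-0.3],[0.5,0.3,-0.4],[0.5,0.3,-0.4],[0.5,0.3,-0.4]], fingers=[3,3,3,3,3,3,3,3,3,3])

```text
clock: 20.0
position: [0.6093, 0.1397, 0.0618]
tcp_rot: [0.021, 1.0, -0.002, -0.001]
ft_force: [4.0, -2.7, 1.3]
grip_width: 0.099
```

```bash
cat > chk.py <<'E'
from h import *
need(.6070,.1393,.060,166.65); s=env.get_state();print("M",s["moment"],"jt",np.round(s["joint_torque"],2), "p",s["position"],"q6",s["q"][5])
E
python3 chk.py
```

```text
turn [  0.19  -0.08 -10.97] off [-2.3 -0.4 -1.8] F [ 4.  -2.7  1.3] w 8.5 q [ 0.23  0.36 -0.11  1.1  -0.    0.27] t 20.0
M [-0.44163407 -0.85600167  0.05221372] jt [ 1.870e+00 -5.560e+01  3.119e+01  1.400e+00  8.900e-01  5.000e-02] p [0.60932538 0.13974648 0.06178846] q6 0.2685016428128241
```

Call:
send_rows(turn=[[0,0,-4],[0,0,-8],[0,0,-8]], offset=[[0,0,0],[0,0,0],[0,0,0]], fingers=[3,3,3])

```text
clock: 20.38
position: [0.6094, 0.1395, 0.0618]
tcp_rot: [0.089, 0.996, -0.002, -0.001]
ft_force: [2.5, -1.3, 1.8]
grip_width: 0.099
```

```bash
python3 chk.py
```

```text
turn [ 0.21 -0.09 -3.11] off [-2.4 -0.2 -1.8] F [ 2.5 -1.3  1.8] w 8.5 q [ 0.23  0.36 -0.11  1.1  -0.    0.41] t 20.375
M [-0.08471427 -0.65480137 -0.05026201] jt [  0.9  -55.82  31.63   1.15   0.33   0.17] p [0.6094083  0.13948318 0.06178292] q6 0.4052285242513941
```

Call:
send_rows(turn=[[0,0,-3],[0,0,-3]], offset=[[0,0,0],[0,0,0]], fingers=[3,3])

```text
clock: 20.62
position: [0.6094, 0.1395, 0.0618]
tcp_rot: [0.114, 0.993, -0.002, -0.001]
ft_force: [2.9, -0.9, 1.0]
grip_width: 0.099
```

```bash
python3 chk.py
```

```text
turn [ 0.21 -0.1  -0.26] off [-2.4 -0.2 -1.8] F [ 2.9 -0.9  1. ] w 8.5 q [ 0.23  0.36 -0.11  1.1  -0.    0.45] t 20.625
M [ 0.0128202  -0.68950423 -0.05073831] jt [  0.63 -55.82  31.64   1.14   0.19   0.09] p [0.6093818  0.13945425 0.06178726] q6 0.45494846269434247
```

Call:
send_rows(turn=[[0,0,-3],[0,0,-3]], offset=[[0,0,0],[0,0,0]], fingers=[3,3])

```text
clock: 20.88
position: [0.6094, 0.1395, 0.0618]
tcp_rot: [0.138, 0.99, -0.002, -0.001]
ft_force: [2.0, -0.5, 1.3]
grip_width: 0.1
```

```bash
python3 chk.py
```

```text
turn [ 0.22 -0.1   2.54] off [-2.4 -0.2 -1.8] F [ 2.  -0.5  1.3] w 8.6 q [ 0.23  0.36 -0.11  1.1  -0.    0.5 ] t 20.875
M [-0.07509639 -0.61871361  0.66321334] jt [ 5.000e-02 -5.580e+01  3.163e+01  1.120e+00  2.900e-01  8.100e-01] p [0.60940365 0.13945421 0.061782  ] q6 0.5038487072849012
```

Call:
send_rows(turn=[[0,0,-3],[0,0,-3]], offset=[[0,0,0],[0,0,0]], fingers=[3,3])

```text
clock: 21.12
position: [0.6094, 0.1394, 0.0618]
tcp_rot: [0.162, 0.987, -0.002, -0.001]
ft_force: [2.3, -0.6, 1.9]
grip_width: 0.102
```

```bash
python3 chk.py; python3 - <<'E'
from h import *
im,d=env.capture("wrist"); save("w11",cv2.convertScaleAbs(im,alpha=1.3))
E
```

```text
turn [ 0.23 -0.1   5.32] off [-2.4 -0.1 -1.8] F [ 2.3 -0.6  1.9] w 8.8 q [ 0.23  0.36 -0.11  1.1  -0.    0.55] t 21.125
M [-0.19574613 -0.64230054  1.2372612 ] jt [ -0.28 -55.71  31.59   1.1    0.4    1.35] p [0.60940134 0.13944516 0.06182419] q6 0.5524376448344082
```

View pics/w11.png

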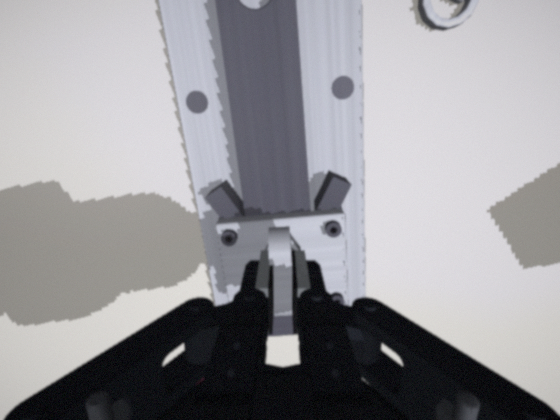

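Moment about z rose to 1.24 N m as the tool passed the jig's own heading, so the screw is seated firmly. I'll hold briefly and then back off.

Call:
send_rows(turn=[[0,0,0],[0,0,0],[0,0,5],[0,0,14],[0,0,23],[0,0,32],[0,0,41],[0,0,50],[0,0,59],[0,0,68]], offset=[[0,0,0],[0,0,0],[0,0,0],[0,0,0],[0,0,0.1],[0,0,0.2],[0,0,0.2],[0,0,0.3],[0,0,0.3],[0,0,0.4]], fingers=[3,3,3,3,3,3,3,3,3,3])

```text
clock: 22.42
position: [0.6089, 0.1401, 0.0618]
tcp_rot: [-0.419, 0.908, -0.001, 0.0]
ft_force: [1.2, 3.0, -0.5]
grip_width: 0.103
```

```bash
sed -i 's/166.65/256.65/' chk.py; python3 chk.py
```

```text
turn [ 0.05  0.12 27.14] off [-1.9 -0.8 -1.8] F [ 1.2  3.  -0.5] w 8.8 q [ 0.23  0.36 -0.12  1.09 -0.   -0.64] t 22.425
M [ 0.60652742 -0.35077503 -0.05845787] jt [ -1.18 -56.5   32.35   1.02  -0.68   1.25] p [0.60891947 0.14012672 0.06181087] q6 -0.6371763268234695
```

Call:
send_rows(turn=[[0,0,8],[0,0,16],[0,0,23],[0,0,27],[0,0,27],[0,0,27],[0,0,27]], offset=[[0,0,0],[0,0,0.1],[0,0,0.1],[0,0,0.1],[0,0,0.1],[0,0,0.1],[0,0,0.1]], fingers=[3,3,3,3,3,3,3])

```text
clock: 23.3
position: [0.6086, 0.1404, 0.0619]
tcp_rot: [-0.619, 0.785, -0.0, 0.001]
ft_force: [-0.4, 1.9, 2.9]
grip_width: 0.1
```

```bash
python3 chk.py; python3 - <<'E'
from h import *
e=np.array([np.cos(JA),np.sin(JA)]); n=np.array([-e[1],e[0]])
c=cal("wrist")
im,d=env.capture("wrist"); save("w12",cv2.convertScaleAbs(im,alpha=1.3))
v,u=np.mgrid[0:420,0:560]
P=toworld(c,u,v,d); X=(P[...,:2]-JX)@e*1000; Y=(P[...,:2]-JX)@n*1000; Z=P[...,2]*1000
g=cv2.cvtColor(im,cv2.COLOR_RGB2GRAY)
k=(X>-175)&(X<-45)&(abs(Y)<30)&(Z>21)&(Z<34)&(d>0)
cn=max(cv2.findContours(cv2.morphologyEx(k.astype(np.uint8),cv2.MORPH_OPEN,np.ones((3,3))),0,1)[0],key=cv2.contourArea)[:,0]
q=np.c_[X[cn[:,1],cn[:,0]],Y[cn[:,1],cn[:,0]]].astype(np.float32); print("bar",cv2.minAreaRect(q),q.min(0),q.max(0),np.median(Z[k]))
k=(abs(X)<15)&(abs(Y)<35)&(Z>68)&(Z<90)&(g>70)&(u>240)&(u<330)&(v>200)&(v<330)&(d>0)
cn=max(cv2.findContours(cv2.morphologyEx(k.astype(np.uint8),cv2.MORPH_OPEN,np.ones((3,3))),0,1)[0],key=cv2.contourArea)[:,0]
q=np.c_[X[cn[:,1],cn[:,0]],Y[cn[:,1],cn[:,0]]].astype(np.float32); print("head",cv2.minAreaRect(q),np.median(Z[k]))
im,d=env.capture("scene"); save("s12",cv2.resize(cv2.convertScaleAbs(im[130:280,220:420],alpha=1.3),None,fx=4,fy=4,interpolation=cv2.INTER_CUBIC))
E
```

```text
turn [-0.01  0.09  0.18] off [-1.6 -1.1 -1.9] F [-0.4  1.9  2.9] w 8.5 q [ 0.23  0.36 -0.12  1.09 -0.   -1.11] t 23.3
M [0.4202535  0.10444942 0.00427598] jt [-1.120e+00 -5.494e+01  3.228e+01  8.000e-02 -5.500e-01  2.000e-02] p [0.60863154 0.14035676 0.06191881] q6 -1.1078497024512761
bar ((-100.56919860839844, -0.4885711669921875), (111.14179992675781, 40.82908630371094), 0.06045396998524666) [-156.14638   -20.951683] [-45.002155  19.909496] 28.4133929951053
head ((0.6084747314453125, -1.0875778198242188), (42.58493423461914, 10.3198823928833), 88.63742065429688) 80.43919497869705
```

View pics/w12.png

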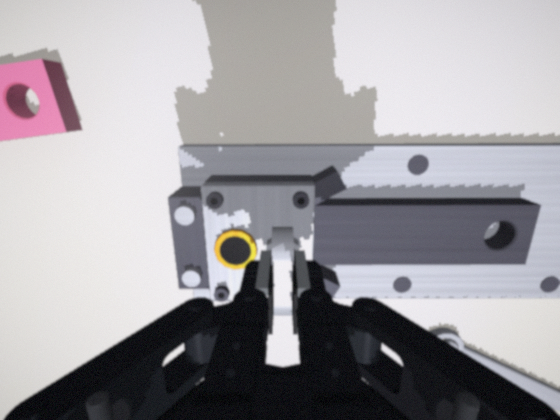

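View pics/s12.png

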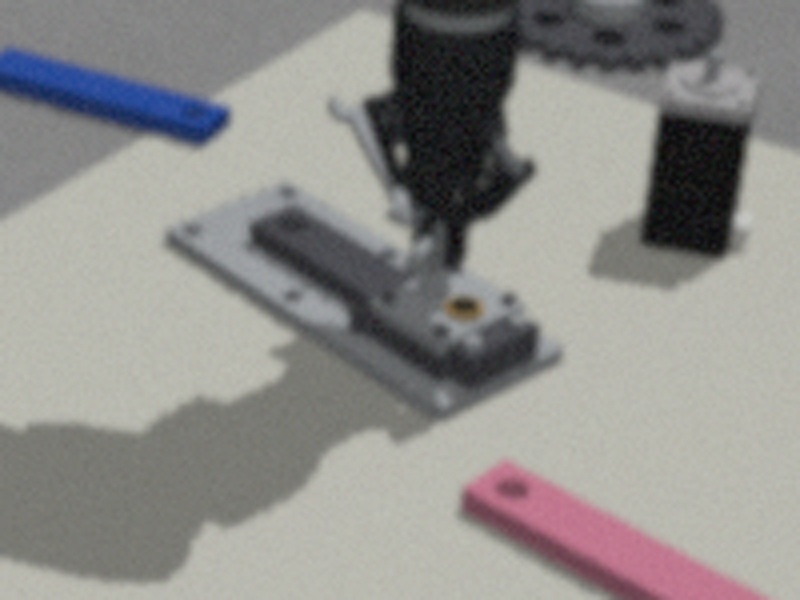

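The head is at about 90° to the jig and still gripped. The bar has not moved: its drilled end is at x ≈ -155.5. I'm handing in.

```bash
python3 -c "
from h import *
print(env.close_job())"
```

```text
the job is handed in; nothing more can be done
None
```

I turned the bar end for end, slid it home in the jig, seated the thumbscrew and backed it off a quarter turn. I then handed the job in at about 23 s with the head still gripped. No verdict was reported.

**Bar:**
- The push met the stop with about 8 N, where I expected contact.
- In the last wrist view its drilled end was at jig x of about -155 to -156 mm, so its plain end is within about 1 mm of the stop.
- It was about 1 mm off the channel's middle, square within 0.1° and flat on the bed.

**Screw:**
- It started about 171° open.
- The moment rose to 1.24 N m as the head came into line with the jig, so I took it as seated.
- After backing off, the tool stood at about 90° and the picture gave the head about 88.6°. No moment was left on it.

**Disagreements:**
- The network's points for the jig's mouth and stop were up to about 4 mm off the depth fit of the bed. I used the depth fit, and the fit into the channel and the stop contact bore it out.
- The grip on the head sits about 12 mm above the head's centre, to clear the lock nut; the limit is 30 mm.

The arm never came near the cups, wrench or motor. I did not re-measure the cups, wrench or motor at the end. The wrench and motor look unmoved in the last scene picture; the cups were outside that crop.

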